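# Set the laundry mixing valve and turn on the washer's water

## Robot

A 6-joint arm with a two-finger parallel gripper is mounted at the origin on the work surface. World frame = base frame: x ahead of the robot, y to its left, z up, the work surface at z = 0. Lengths are in mm, angles in rad, forces in N, time in s.
With the tool pointing down it reaches from about 325 to 925 mm from the base axis. Payload 3.1 kg.
Tool frame: the origin (TCP) lies on the front face of the gripper's body, between the roots of the fingers; the fingertips stand 73 mm ahead of it and the grasp point (between the pads) lies 54 mm ahead of it (robot.tip_reach is the z of the fingertips in the tool frame, in mm); z points along the fingers, y is the line along which they close (so a half turn about z gives the same grasp; the last joint's range is limited). The gripper opens to 85 mm and grips with 20 to 120 N. Pads are 22 mm wide; open, the fingers measure 114 mm over their backs; the gripper's body (76 mm by 85 mm) begins 54 mm behind the grasp point. The pads swing forward as they close: fully open they stand 13 mm farther back than shut.
Start: joints at [-1.387, 0.217, 1.613, -0, 1.311, -0.112], TCP at [182.212, -597.862, 303.9] pointing down, gripper open.
Joint ranges: [-2.75, 2.75], [-0.78, 2.1], [0.31, 2.55], [-1.13, 4.27], [0.13, 2.63], [-2.58, 2.58]. Speed limits (rad/s): [2.79, 2.79, 3.14, 3.14, 3.14, 3.14].

## Interface

Orientations are given as a unit quaternion [w, x, y, z].
In Python, from workcell import sense, viewer, robot gives the robot as it stands.
- The arm moves only by the tool drive_tool, never from a script. Its argument "series" is a list of rows, each a list of 7 numbers: the shift along the tool's x, y, z in mm, then the turn, a rotation vector about the tool's x, y, z in degrees, then the finger opening in mm, from 0 to 85.4. In form: [[dx, dy, dz, rx, ry, rz, grip], ...]. A call has 1 to 10 rows; each row is the pose to reach, as a shift and turn from the pose commanded when the call began, along the tool's axes at that moment; what a row does not reach only later rows make up. A row lasts 1/10 s, in which the tool goes at most 50 mm and 8.59 degrees, less where a joint would pass 70% of its speed; a pose out of reach is approached as far as the arm can. A call with a gripper value outside its range is refused whole. The fingers move at their own pace and stop on an object; "force" is the grip in N (left out, the last holds). Time passes only in rows, so rows that repeat a pose let the fingers close. It gives the time, the measured TCP pose, the force, the opening and the grip force at its end, in the units of the state.
- sense(): the state, without advancing time (a new reading comes with each control period).
- viewer.snapshot(name): name is "side" or "top"; returns the picture (384x512x3 uint8, red, green, blue); there is no depth.
- viewer.get_calibration(name): a dict with "K" (3x3 intrinsics, pixels), "k1" (the pictures are not rectified: a ray, as slopes to the right and down, at radius r is drawn at 1 + k1 r^2 times it, then the intrinsics apply), "world_to_cam" (4x4, takes a point from world to camera coordinates). Camera axes: x right, y up, looking along -z (the intrinsics and any distortion apply to the point x, -y, -z); pixel columns grow to the right and rows downward; lengths in mm; the calibration is good to about 2 mm. A picture is of the moment at which its call begins. get_calibration takes no time and is no camera call.
- robot.job_done(): hands the job in; it is judged then, once.
The state is a dict: "clock": time; "qpos": joint angles; "joint_vel": joint speeds; "joint_torque": joint torques, N m; "position": TCP position; "orientation": TCP orientation; "wrist_force": force on the tool from outside, world axes, zero at the start; "moment": the same for the moment, N m; "finger_gap": finger opening in mm; "finger_force": force on a finger pad.
Only numpy, scipy, OpenCV 4.12 (cv2) and the standard library are available. Lean on these libraries where they do the work, as an engineer would, in place of code of your own. Each camera call takes 0.05 s, during which the arm holds its last target. There are 200 camera calls.

## Task

On the laundry water board, push the mixing valve's pointer arm round with a fingertip until it points at the tall peg, and only then push the shut-off lever round, away from the dial, until it lies along the pipe fully home at its stop. Only push: pinch and lift nothing, leave the cup, bottle, jar and brush where they are, and finish clear of everything with the pointer still on the tall peg.

Things in the scene. Friction and masses are not known exactly. Their poses are not given: they have to be found in the camera images.
- board: The fixed grey plinth that carries all the valve parts, 260 (x) by 460 (y) by 12 mm thick. Origin at the centre of its underside; z up, x towards its back (away from the robot), y to its left. In its frame the dial is at x 0, y +110 mm and the shut-off at x +30, y -115 mm. Its place and yaw (within 0.3 rad) vary. Low pipework (tops under 55 mm) runs between the valves and to the back edge.
- dial_axis (a point): On the mixing valve's vertical turning axis, at mid height of the pointer arm (76 mm above the table). Below it lies a fixed round plate of radius 102 mm, its top 58 mm above the table. A fixed round cap (radius 17 mm, top 98 mm above the table) covers the axis.
- pointer (a joint): Angle of the black pointer arm: a straight bar 14 mm wide and 20 mm tall (66 to 86 mm above the table), reaching from the cap out to a blunt point 66 mm from the axis; straight sides up to about 60 mm. 0 = along the board's +y (left), positive = anticlockwise from above, stops at -1.6 and 1.6 rad. Stiff friction (0.15 N m) keeps it where it is left; no spring. Starts between 0.4 and 0.8 rad.
- pointer_tip (a point): The outer point of the pointer arm, 66 mm from the axis, mid height.
- pointer_aim (a point): A point straight ahead of the pointer arm, 90 mm from the axis (24 mm beyond its tip), where a peg's centre lies when the arm points at it.
- tall_peg: The target: slim steel peg, 12 mm diameter, 45 mm tall, fixed on the dial plate, 90 mm from the dial's axis. Origin at the centre of its underside, 58 mm above the table. The three pegs stand at -1.2, 0 and 1.2 rad (in the pointer's angle), in any order.
- short_peg: Another fixed steel peg at 90 mm from the axis: 12 mm diameter, only 10 mm tall. Origin under its centre. Not the target.
- wide_peg: Another fixed steel peg at 90 mm from the axis: a mushroom with a head 22 mm across, 14 mm tall. Origin under its centre. Not the target.
- shutoff_axis (a point): On the shut-off valve's vertical turning axis, at mid height of its lever (76 mm above the table). A fixed steel nut (radius 14 mm, top 100 mm above the table) tops the axis.
- shutoff (a joint): Angle of the shut-off lever. 0 = closed, pointing to the board's -x (to the robot, across the pipe); it turns anticlockwise from above to its stop at 1.571 rad = fully open, along the pipe and pointing to the board's -y (right, away from the dial). Stiff friction (0.28 N m) keeps it where it is left; no spring. Starts between 0 and 0.3 rad.
- shutoff_tip (a point): The outer end of the shut-off lever, mid height: a straight steel bar with a black rubber sleeve, 16 mm wide and 20 mm tall (66 to 86 mm above the table), ending 100 mm from its axis.
- dosing_cup: Loose; leave it alone. Origin at the centre of its underside. White plastic cup, rim radius 26 mm, 50 mm tall, standing on the board's back part between the two valves.
- detergent: Loose; leave it alone. Origin at the centre of its underside. White detergent bottle, radius 42 mm, 200 mm tall, standing on the table left of the board.
- tablets: Loose; leave it alone. Origin at the centre of its underside. White jar, radius 40 mm, 100 mm tall, standing on the table left of the board, nearer the robot.
- brush: Loose scrubbing brush lying on the table right of the board, 150 mm long, 52 mm wide and 42 mm high, wooden back up; leave it alone. Origin under its middle.

How it is judged (in metres and radians):
On the way, in this order (a step that is already met when the one before it is completed fails the run):
1. the pointer arm points at the tall peg and rests there, with the shut-off lever still not opened (horizontal distance between pointer_aim and tall_peg below 0.009 m and velocity of joint pointer between -0.05 and 0.05 rad/s and value of joint shutoff below 0.5 rad), for 0.3 s.
2. the shut-off lever is pushed fully open (value of joint shutoff above 1.47 rad), for 0.2 s.
At the end, for the whole second after the job is handed in: The pointer arm aims within 9 mm (about 6 degrees) of the tall peg's centre and is still, the shut-off lever is within 0.1 rad (6 degrees) of its open stop, and cup, bottle, jar and brush are within 25 mm of where they stood (horizontal distance between pointer_aim and tall_peg below 0.009 m and velocity of joint pointer between -0.05 and 0.05 rad/s and value of joint shutoff above 1.47 rad and distance of each of dosing_cup, detergent, tablets, brush from where it was at the start of the episode below 0.025 m); the robot touches nothing.
It fails at once if the cup, bottle, jar or brush is lifted, carried or shoved more than 25 mm (distance of any of dosing_cup, detergent, tablets, brush from where it was at the start of the episode above 0.025 m).
It fails at once if the pointer arm is pinched: more than 8 N of finger force on both of its long sides at once (contact force between the fingers and pointer_c0 above 8 N and contact force between the fingers and pointer_c1 above 8 N).
It fails at once if the shut-off lever is pinched: more than 8 N of finger force on both of its long sides at once (contact force between the fingers and shutoff_c0 above 8 N and contact force between the fingers and shutoff_c1 above 8 N).
It also fails if it takes over 54 s, if anything falls off the work surface, if the arm or the gripper's body presses on something with over 40 N, if the wrist force passes 120 N, or if a joint passes its speed limit or range.

## Working session

There is one attempt and no reset: what is moved stays moved. The work goes in short steps, Python scripts to look and compute and a tool call to move; the robot and the scene stay as the last step left them, time stands still between calls to the robot, and variables do not carry over. Pictures are saved under pics/ and viewed, at most 10 in all, crops included, and the job is handed in when it is done.

Besides the shell and the picture viewer there is one more tool, called after "Request:" in YAML: its name, and indented under it one key for each argument. drive_tool: Moves the arm, as the interface text tells. Its arguments: {"type":"object","properties":{"series":{"type":"array","items":{"type":"array","items":{"type":"number"}}},"force":{"type":"number"}},"required":["series"]}

```bash
mkdir -p pics; python3 - <<'E'
from workcell import sense, viewer, robot
import cv2
for n in ("top","side"):
    im=viewer.snapshot(n); cv2.imwrite(f"pics/{n}0.png",im[:,:,::-1])
    c=viewer.get_calibration(n); print(n,c)
s=sense();print(s['clock'],s['position'],s['orientation'],s['finger_gap'],robot.tip_reach)
E
```

```text
top {'K': array([[362.07752649,   0.        , 251.11296279],
       [  0.        , 362.07752649, 190.85717692],
       [  0.        ,   0.        ,   1.        ]]), 'k1': 0.03150207834383056, 'world_to_cam': array([[ 1.90727357e-02, -9.99785896e-01,  8.02455920e-03,
        -3.27187402e+01],
       [ 9.98686199e-01,  1.94323295e-02,  4.74158217e-02,
        -5.23378192e+02],
       [-4.75616057e-02,  7.10966709e-03,  9.98843004e-01,
        -1.20694050e+03],
       [ 0.00000000e+00,  0.00000000e+00,  0.00000000e+00,
         1.00000000e+00]])}
side {'K': array([[453.80266869,   0.        , 268.3128069 ],
       [  0.        , 453.80266869, 190.98239989],
       [  0.        ,   0.        ,   1.        ]]), 'k1': -0.15877630867092202, 'world_to_cam': array([[-9.25571558e-01, -3.78565754e-01, -2.29380758e-03,
         4.92315572e+02],
       [ 1.91769088e-01, -4.74071393e-01,  8.59349132e-01,
        -1.80029582e+02],
       [-3.26407581e-01,  7.94949233e-01,  5.11384207e-01,
        -1.29559902e+03],
       [ 0.00000000e+00,  0.00000000e+00,  0.00000000e+00,
         1.00000000e+00]])}
0.1 [ 182.12358511 -597.2768214   302.68863342] [-1.07865923e-03  9.89082480e-01  1.47359025e-01 -3.28176024e-05] 85.34632381716769 72.6
```

View pics/top0.png

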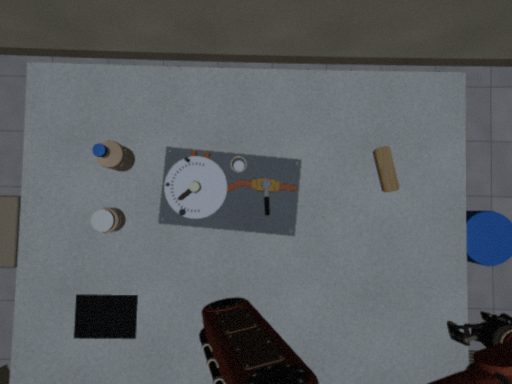

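View pics/side0.png

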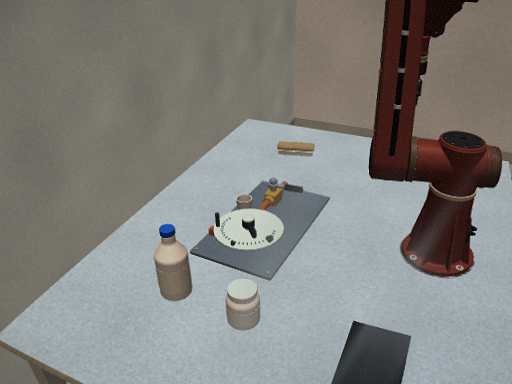

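The top view shows the dial at about (195,187), the lever from (266,185) to (267,214), and the board corners at about (167,147), (301,158), (295,236) and (160,224). The side view shows a tall dark peg at (217,219). I'll enlarge both and set up ray casting.

```bash
cat > h.py <<'E'
import numpy as np, cv2
from workcell import sense, viewer, robot
def ray(n,uv):
    c=viewer.get_calibration(n);K=c["K"];T=c["world_to_cam"]
    d=np.array([(uv[0]-K[0,2])/K[0,0],(uv[1]-K[1,2])/K[1,1]])
    s=d.copy()
    for _ in range(20): s=d/(1+c["k1"]*(s@s))
    R=T[:3,:3]; return -R.T@T[:3,3], R.T@np.array([s[0],-s[1],-1])
def onz(n,uv,z):
    o,d=ray(n,uv); return o+d*(z-o[2])/d[2]
def proj(n,p):
    c=viewer.get_calibration(n);K=c["K"];q=c["world_to_cam"]@np.r_[p,1]
    s=np.array([q[0],-q[1]])/-q[2]; s=s*(1+c["k1"]*(s@s))
    return K[0,0]*s[0]+K[0,2],K[1,1]*s[1]+K[1,2]
E
python3 - <<'E'
from h import *
a=cv2.imread("pics/top0.png")[135:245,150:310]; b=cv2.imread("pics/side0.png")[165:280,185:345]
cv2.imwrite("pics/top0c.png",cv2.resize(a,None,fx=5,fy=5,interpolation=cv2.INTER_CUBIC))
cv2.imwrite("pics/side0c.png",cv2.resize(b,None,fx=5,fy=5,interpolation=cv2.INTER_CUBIC))
C=np.array([onz("top",p,12)[:2] for p in [(167,147),(301,158),(295,236),(160,224)]]);print(C.round(), C.mean(0))
for i in range(4): d=C[(i+1)%4]-C[i]; print(np.hypot(*d),np.arctan2(d[1],d[0]))
# white dial ellipse
im=cv2.imread("pics/top0.png");m=(im.min(2)>150).astype(np.uint8);m[:, :163]=0;m[:,229:]=0;m[:150]=0;m[222:]=0
ct=max(cv2.findContours(m,0,1)[0],key=cv2.contourArea);e=cv2.fitEllipse(cv2.convexHull(ct));print(e,onz("top",e[0],58))
E
```

```text
[[ 667.  264.]
 [ 639. -189.]
 [ 375. -173.]
 [ 407.  280.]] [521.94030997  45.44738089]
454.27759266146177 -1.632560213596804
263.65081802163036 3.0776802580142
453.2148627247491 1.5006766623320567
259.8637955215662 -0.059793254363385825Traceback (most recent call last):
  File "<stdin>", line 9, in <module>
ValueError: max() iterable argument is empty
```

View pics/top0c.png

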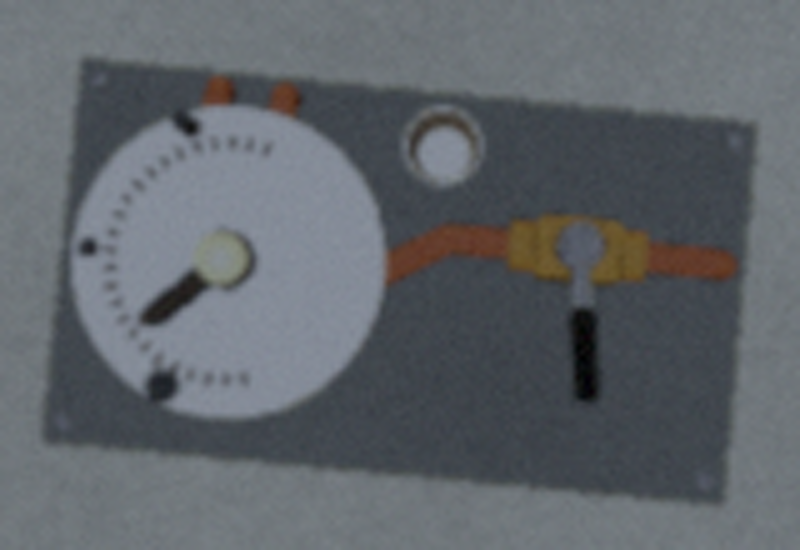

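View pics/side0c.png

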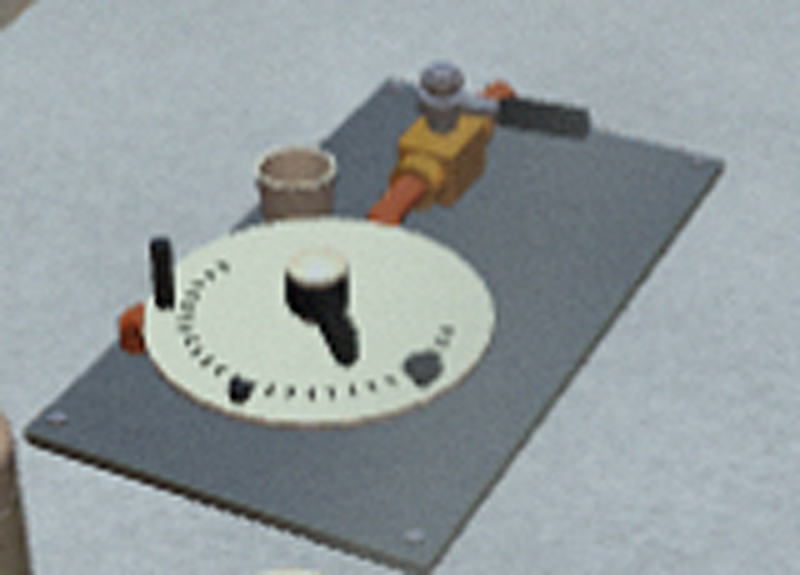

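The tall peg is the one at the back of the dial: top crop (185,123), side crop (162,272). The wide peg is at crop (161,387), the short peg at (88,246), the cap at (222,258) with the pointer tip at (148,320), and the nut at (581,245) with the lever end at (586,400).

```bash
python3 - <<'E'
from h import *
def P(c,z): return onz("top",(150+(c[0]+.5)/5-.5,135+(c[1]+.5)/5-.5),z)[:2]
im=cv2.imread("pics/top0c.png");g=im.min(2);m=(g>120).astype(np.uint8)
L,lab,st,ce=cv2.connectedComponentsWithStats(m)
k=max((i for i in range(1,L) if st[i][0]>40 and st[i][0]+st[i][2]<420),key=lambda i:st[i][4])
ct=max(cv2.findContours((lab==k).astype(np.uint8),0,1)[0],key=cv2.contourArea);e=cv2.fitEllipse(cv2.convexHull(ct));print("plate",e,P(e[0],58),"r",np.hypot(*(P((e[0][0]+e[1][0]/2,e[0][1]),58)-P(e[0],58))))
D=P((222,258),98);print("cap",D)
C=np.array([P(c,12) for c in [(82,58),(756,122),(722,503),(43,441)]]);c0=C.mean(0)
d=(C[0]+C[3]-C[1]-C[2])/2;yaw=np.arctan2(-d[0],d[1]);print("board",c0,yaw,np.hypot(*d))
R=np.array([[np.cos(yaw),-np.sin(yaw)],[np.sin(yaw),np.cos(yaw)]])
print("dial by board",c0+R@[0,110],"shut",c0+R@[30,-115])
S=P((581,245),100);print("nut",S)
Dm=P(e[0],58)
for n,c,z in [("tall",(185,123),85),("short",(88,246),66),("wide",(161,387),72),("tip",(148,320),84)]:
    v=R.T@(P(c,z)-Dm);print(n,P(c,z),np.hypot(*v),np.arctan2(-v[0],v[1]))
t=P((586,400),80);v=R.T@(t-S);print("lever",t,np.hypot(*v),np.arctan2(-v[1],-v[0]))
print("cup",P((443,146),62),"side peg base",onz("side",(185+163/5,165+303/5),58))
print("bottle",onz("top",(99,150),200),"jar",onz("top",(102,221),100))
E
```

```text
plate ((228.35879516601562, 261.48895263671875), (306.77392578125, 309.40264892578125), 52.737300872802734) [531.06071371 158.69996224] r 99.21981293077774
cap [530.94542498 156.83316213]
board [523.36923484  48.83603461] -0.07356104501790077 456.75445763410784
dial by board [531.45365408 158.53855129] shut [544.83621018 -68.05780171]
nut [543.37796957 -67.53765158]
tall [617.00348134 184.43111642] 89.71204825584537 -1.2063302162285985
short [538.81023153 247.64922725] 89.28620706391534 -0.013342419797913856
wide [449.36186168 197.29575903] 90.35672611446431 1.203019939110944
tip [491.61355496 204.49473322] 60.442033246546806 0.784630550236967
lever [446.28113865 -73.34199528] 97.27016490301317 0.13326891045984274
cup [608.5216563   21.24244333] side peg base [614.94533119 186.86091892  58.        ]
bottle [622.67227488 412.64054041 200.        ] jar [417.65886293 436.4287745  100.        ]
```

Request:
drive_tool:
  series:
    - [250,-320,0,0,0,0,0]
    - [250,-320,0,0,0,0,0]
    - [250,-320,0,0,0,0,0]
    - [250,-320,0,0,0,0,0]
    - [250,-320,0,0,0,0,0]
    - [250,-320,0,0,0,0,0]
    - [250,-320,0,0,0,0,0]
    - [250,-320,0,0,0,0,0]
    - [250,-320,0,0,0,0,0]
    - [250,-320,0,0,0,0,0]
  force: 20

```text
clock: 1.1
position: [328.3, -217.7, 303.6]
orientation: [0.0, 0.989, 0.149, -0.0]
wrist_force: [-1.3, -0.7, -0.4]
finger_gap: 0.1
finger_force: 0.0
```

Request:
drive_tool:
  series:
    - [255,-324,0,0,0,0,0]
    - [255,-324,0,0,0,0,0]
    - [255,-324,0,0,0,0,0]
    - [255,-324,0,0,0,0,0]
    - [255,-324,0,0,0,0,0]
    - [255,-324,0,0,0,0,0]
    - [255,-324,0,0,0,0,0]
    - [255,-324,0,0,0,0,0]
    - [255,-324,0,0,0,0,0]
    - [255,-324,60,0,0,0,0]

```text
clock: 2.1
position: [484.7, 166.7, 260.8]
orientation: [-0.0, 0.989, 0.148, 0.009]
wrist_force: [1.1, 0.2, -0.3]
finger_gap: -0.2
finger_force: 0.0
```

```bash
cat >> h.py <<'E'
def axes():
    w,x,y,z=sense()["orientation"]
    from scipy.spatial.transform import Rotation as Ro
    return Ro.from_quat([x,y,z,w]).as_matrix()
def totool(p): return axes().T@(np.asarray(p)-sense()["position"])
D=np.array([531,158.3]);S=np.array([544.2,-67.8]);yaw=-0.0736
def finger(axis,dirang,side,s,half,hx=11,hy=14.5):
    u=np.array([np.cos(dirang),np.sin(dirang)]);n=side*np.array([-u[1],u[0]])
    A=axes();h=abs(n@A[:2,0])*hx+abs(n@A[:2,1])*hy
    return axis+s*u+(half+h)*n
E
python3 - <<'E'
from h import *
s=sense();print(s['position'],s['wrist_force'])
print("start",totool([477,167,147]).round(1))
for th in np.arange(0.9,-1.21,-0.15):
    p=finger(D,np.pi/2+th+yaw,1,42,7);print(round(th,2),p.round(1),totool([*p,147])[:2].round(1))
cv2.imwrite("pics/s1.png",cv2.resize(viewer.snapshot("side")[130:280,150:350,::-1],None,fx=4,fy=4,interpolation=cv2.INTER_CUBIC))
for z in (s['position'][2],s['position'][2]-72.6): print(proj("side",[*s['position'][:2],z]))
E
```

```text
[484.70868138 166.74486597 260.82931063] [ 1.09395689  0.23192059 -0.28673817]
start [ -9.3  -2.8 113.7]
0.9 [484.  169.2] [-2.  -2.9]
0.75 [487.1 176.9] [ 3.3 -9.3]
0.6 [491.7 184.1] [  9.8 -14.8]
0.45 [497.8 190.3] [ 17.4 -19. ]
0.3 [503.1 195. ] [ 23.8 -21.9]
0.15 [507.  198.6] [ 28.6 -24.2]
-0.0 [511.6 201.8] [ 34.  -25.9]
-0.15 [517.2 204.5] [ 40.1 -26.9]
-0.3 [523.4 206.4] [ 46.6 -26.9]
-0.45 [530.3 207.2] [ 53.4 -25.6]
-0.6 [537.5 206.8] [ 60.2 -23.1]
-0.75 [544.9 205.1] [ 66.8 -19.3]
-0.9 [552.2 201.8] [ 72.8 -14.1]
-1.05 [558.9 197.2] [77.9 -7.7]
-1.2 [564.9 191.2] [81.8 -0.2]
(np.float64(260.66049600745913), np.float64(168.82758923759258))
(np.float64(260.9512838775209), np.float64(192.60183581834164))
```

View pics/s1.png

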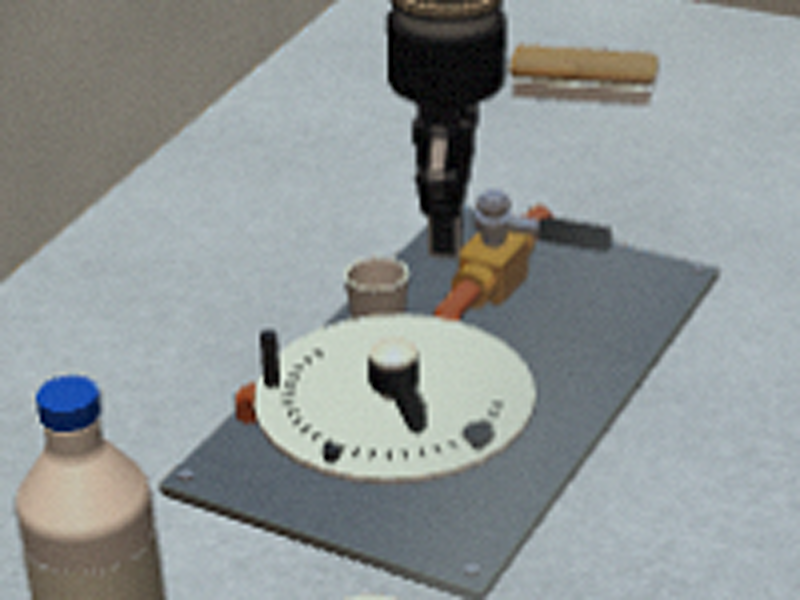

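The fingertip shows at crop (445,252), px (261,193). That matches the predicted (261,192.6), so the 72.6 mm reach holds with the fingers closed. Next I'll descend beside the pointer.

Request:
drive_tool:
  series:
    - [-4,0,0,0,0,0,0]
    - [-4,0,0,0,0,0,0]
    - [-4,0,25,0,0,0,0]
    - [-4,0,50,0,0,0,0]
    - [-4,0,50,0,0,0,0]
    - [-4,0,50,0,0,0,0]

```text
clock: 2.75
position: [474.8, 163.7, 205.7]
orientation: [0.0, 0.989, 0.147, 0.001]
wrist_force: [0.5, 0.5, -0.7]
finger_gap: -0.4
finger_force: 0.0
```

```bash
python3 - <<'E'
from h import *
s=sense();print(s['position'],s['orientation'],axes().round(3).tolist(),totool([477,167,147]))
E
```

```text
[474.81769123 163.66227706 205.7235532 ] [3.03657348e-08 9.89171918e-01 1.46756694e-01 1.17842078e-03] [[0.957, 0.29, 0.002], [0.29, -0.957, 0.0], [0.002, 0.0, -1.0]] [ 2.92045514 -2.58066426 58.72963204]
```

Request:
drive_tool:
  series:
    - [3,-3,20,0,0,0,0]
    - [3,-3,40,0,0,0,0]
    - [3,-3,50,0,0,0,0]
    - [3,-3,57,0,0,0,0]
    - [3,-3,57,0,0,0,0]
    - [3,-3,57,0,0,0,0]

```text
clock: 3.35
position: [476.5, 168.0, 147.9]
orientation: [-0.0, 0.989, 0.147, 0.001]
wrist_force: [-0.7, -0.2, 0.1]
finger_gap: -0.2
finger_force: 0.0
```

```bash
python3 - <<'E'
from h import *
s=sense();print(s['position'],s['wrist_force'])
for th in [.9,.7,.5,.3,.1,-.1,-.3,-.5,-.7,-.9,-1.05,-1.2]:
    p=finger(D,np.pi/2+th+yaw,1,42,7);print(round(th,2),totool([*p,147])[:3].round(1))
E
```

```text
[476.47181583 168.03200478 147.91528256] [-0.70066336 -0.20682294  0.0780213 ]
0.9 [7.5 1.  0.9]
0.7 [14.8 -7.3  0.9]
0.5 [ 24.2 -13.9   1. ]
0.3 [ 33.3 -18.    1. ]
0.1 [ 39.8 -21.    1. ]
-0.1 [ 47.5 -22.8   1. ]
-0.3 [ 56.1 -23.    1. ]
-0.5 [ 65.2 -21.1   1. ]
-0.7 [ 74.1 -16.9   1. ]
-0.9 [ 82.3 -10.3   1. ]
-1.05 [87.4 -3.9  1.1]
-1.2 [91.3  3.6  1.1]
```

Request:
drive_tool:
  series:
    - [7,1,1,0,0,0,0]
    - [11,-3,1,0,0,0,0]
    - [15,-7,1,0,0,0,0]
    - [19,-11,1,0,0,0,0]
    - [24,-14,1,0,0,0,0]
    - [29,-16,1,0,0,0,0]
    - [33,-18,1,0,0,0,0]
    - [40,-21,1,0,0,0,0]
    - [47,-23,1,0,0,0,0]
    - [47,-23,1,0,0,0,0]

```text
clock: 4.35
position: [513.2, 204.2, 145.0]
orientation: [-0.0, 0.989, 0.147, -0.002]
wrist_force: [-2.4, -1.4, -0.1]
finger_gap: -0.2
finger_force: 1.3
```

```bash
python3 - <<'E'
from h import *
s=sense();print(s['position'],s['wrist_force'])
for th in [-.2,-.3,-.4,-.5,-.6,-.7,-.8,-.9,-1.,-1.1,-1.2]:
    p=finger(D,np.pi/2+th+yaw,1,42,7);print(round(th,2),totool([*p,147])[:3].round(1))
a=viewer.snapshot("side")[170:270,190:330,::-1];b=viewer.snapshot("top")[135:235,150:290,::-1]
cv2.imwrite("pics/m1.png",cv2.resize(np.hstack([a,b]),None,fx=2.8,fy=2.8,interpolation=cv2.INTER_CUBIC))
E
```

```text
[513.19042674 204.17960043 144.96158103] [-2.41933917 -1.41301031 -0.07206326]
-0.2 [ 6.   0.7 -2.1]
-0.3 [10.4  0.9 -2.1]
-0.4 [14.9  1.5 -2.1]
-0.5 [19.5  2.7 -2.1]
-0.6 [24.   4.5 -2.1]
-0.7 [28.5  7.  -2.1]
-0.8 [32.7 10.  -2.1]
-0.9 [36.6 13.6 -2.2]
-1.0 [40.1 17.7 -2.2]
-1.1 [43.2 22.4 -2.2]
-1.2 [45.6 27.5 -2.2]
```

View pics/m1.png

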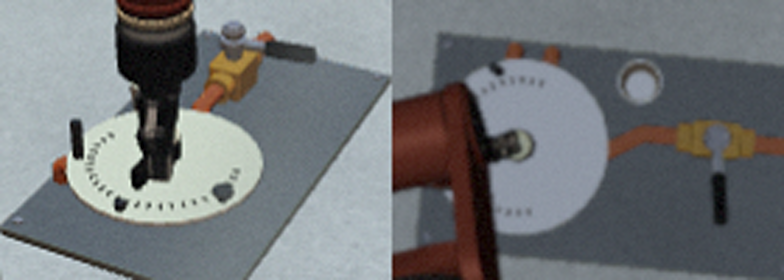

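The pointer is turning with the finger: in the left half its arm is now at (140,172), close to the short peg at (121,204). The contact force is about 2.8 N, as expected. I'll go on, stopping short of -1.2.

Request:
drive_tool:
  series:
    - [6,0,-1,0,0,0,0]
    - [10,1,-1,0,0,0,0]
    - [15,1,-1,0,0,0,0]
    - [20,3,-1,0,0,0,0]
    - [24,5,-1,0,0,0,0]
    - [29,7,-1,0,0,0,0]
    - [33,10,-1,0,0,0,0]
    - [37,14,-1,0,0,0,0]
    - [40,18,-1,0,0,0,0]
    - [40,18,-1,0,0,0,0]

```text
clock: 5.45
position: [557.9, 198.8, 147.1]
orientation: [-0.001, 0.989, 0.147, 0.001]
wrist_force: [-2.7, 1.4, -0.5]
finger_gap: -0.1
finger_force: 1.3
```

```bash
python3 - <<'E'
from h import *
s=sense();print(s['position'],s['wrist_force'])
for th in [-.9,-1,-1.1,-1.2]:
    p=finger(D,np.pi/2+th+yaw,1,42,7);print(round(th,2),totool([*p,147])[:3].round(1))
a=viewer.snapshot("side")[170:270,190:330,::-1];b=viewer.snapshot("top")[135:235,150:290,::-1]
cv2.imwrite("pics/m2.png",cv2.resize(np.hstack([a,b]),None,fx=2.8,fy=2.8,interpolation=cv2.INTER_CUBIC))
E
```

```text
[557.89169445 198.80916622 147.08545258] [-2.67320844  1.35223578 -0.5441935 ]
-0.9 [-4.6 -4.6  0.1]
-1 [-1.1 -0.4  0.1]
-1.1 [2.  4.2 0.1]
-1.2 [4.4 9.3 0.1]
```

View pics/m2.png

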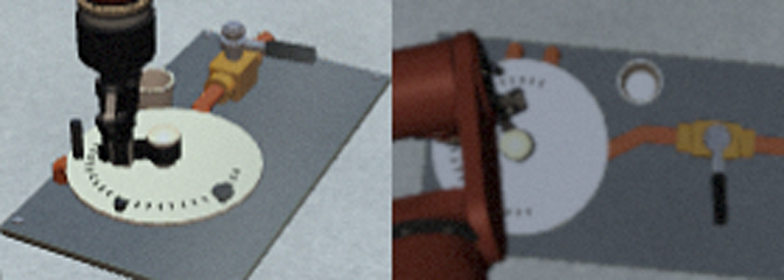

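Request:
drive_tool:
  series:
    - [1,2,0,0,0,0,0]
    - [2,4,0,0,0,0,0]
    - [3,6,0,0,0,0,0]
    - [4,8,0,0,0,0,0]
    - [4,8,0,0,0,0,0]
    - [4,8,0,0,0,0,0]
    - [0,-6,0,0,0,0,0]
    - [-5,-18,0,0,0,0,0]
    - [-5,-22,-10,0,0,0,0]
    - [-5,-22,-40,0,0,0,0]

```text
clock: 6.55
position: [543.6, 218.1, 184.6]
orientation: [0.001, 0.989, 0.148, -0.003]
wrist_force: [0.2, 0.5, -0.9]
finger_gap: -0.3
finger_force: 0.0
```

Request:
drive_tool:
  series:
    - [-20,0,-40,0,0,0,0]
    - [-60,40,-40,0,0,0,0]
    - [-100,90,-40,0,0,0,0]
    - [-130,140,-40,0,0,0,0]
    - [-130,190,-40,0,0,0,0]
    - [-130,240,-40,0,0,0,0]
    - [-130,240,-40,0,0,0,0]
    - [-130,240,-40,0,0,0,0]

```text
clock: 7.35
position: [493.3, -52.9, 228.7]
orientation: [0.002, 0.989, 0.145, 0.002]
wrist_force: [-0.7, 0.3, -0.4]
finger_gap: 0.2
finger_force: 0.0
```

```bash
python3 - <<'E'
from h import *
s=sense();print(s['position'],s['wrist_force'])
a=viewer.snapshot("side")[:,:,::-1];b=viewer.snapshot("top")[:,:,::-1]
cv2.imwrite("pics/side3.png",a);cv2.imwrite("pics/top3.png",b)
a=a[190:260,205:305];b=b[140:240,155:295]
cv2.imwrite("pics/m3.png",np.hstack([cv2.resize(a,(571,400),interpolation=2)[:,:400],cv2.resize(b,(560,400),interpolation=2)[:,:400]]))
E
```

```text
[493.30985299 -52.88218085 228.71278387] [-0.66535664  0.25504322 -0.39258556]
```

View pics/m3.png

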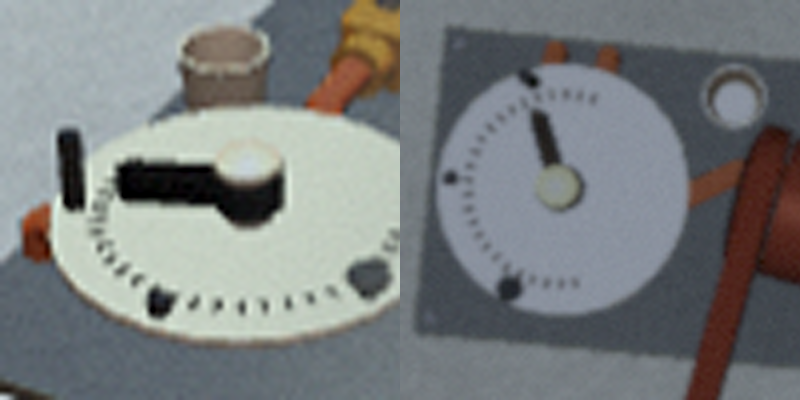

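The pointer lies close to the tall peg: in the right half its tip is at (538,113), the cap at (558,186) and the peg at about (528,76). I'll measure the angle.

```bash
python3 - <<'E'
from h import *
im=cv2.imread("pics/top3.png");g=cv2.resize(im[140:240,155:295],None,fx=4,fy=4,interpolation=2).max(2)
def P(c,z): return onz("top",(155+(c[0]+.5)/4-.5,140+(c[1]+.5)/4-.5),z)[:2]
m=(g<85).astype(np.uint8);L,lab,st,ce=cv2.connectedComponentsWithStats(m)
for i in range(1,L):
    x,y,w,h,A=st[i]
    if x<200 and 50<y<220 and A>60:
        pts=np.argwhere(lab==i)[:,::-1].astype(float)
        print(st[i],ce[i], end=' ')
        for z in (80,86):
            Q=np.array([P(p,z) for p in pts]);c=Q.mean(0);e=np.linalg.svd(Q-c,full_matrices=False)[2][0];e*=np.sign(e[0])
            f=lambda v:np.arctan2(v[1],v[0])-np.pi/2-yaw
            v=c-D;print("z",z,c.round(1),"r",np.hypot(*v).round(1),"ang from axis",f(v).round(3),"long axis",f(e).round(3))
E
```

```text
[132 111  28  56 909] [144.77337734 138.80088009] z 80 [569.6 170.6] r 40.5 ang from axis -1.188 long axis -1.176
z 86 [569.1 169.7] r 39.7 ang from axis -1.207 long axis -1.176
[ 45 173  12  10  94] [ 50.26595745 177.68085106] z 80 [537.2 244.5] r 86.4 ang from axis 0.002 long axis -2.734
z 86 [536.8 243.2] r 85.1 ang from axis 0.006 long axis -2.734
[168 182  15  25  93] [177.         195.77419355] z 80 [524.7 143.9] r 15.7 ang from axis -3.478 long axis -1.948
z 86 [524.4 143.1] r 16.6 ang from axis -3.475 long axis -1.948
```

The pointer is at about -1.19 rad and the peg at -1.20, well inside the tolerance. Next is the shut-off lever.

```bash
python3 - <<'E'
from h import *
s=sense();print(s['position'])
p=finger(S,np.pi+yaw+0.13,-1,72,8+14);print("start",p,totool([*p,147]).round(1))
for th in [0.1,.2,.3,.4,.5,.6,.7,.8,.9,1,1.1,1.2,1.3,1.4,1.5,1.571,1.62]:
    q=finger(S,np.pi+yaw+th,-1,72,8);d=axes().T@np.r_[q-p,0];print(round(th,2),q.round(),d[:2].round(1))
E
```

```text
[492.21168381 -49.95691738 227.74294395]
start [470.13370211 -33.23330556] [-16.4 -22.5  80.7]
0.1 [472. -45.] [-2.  11.5]
0.2 [470. -53.] [-6.1 18.7]
0.3 [469. -61.] [-9.4 26.5]
0.4 [469. -69.] [-11.9  34. ]
0.5 [469. -76.] [-13.7  40.4]
0.6 [470. -83.] [-14.9  47.1]
0.7 [471. -90.] [-15.5  54.1]
0.8 [473. -96.] [-15.3  61.3]
0.9 [ 476. -103.] [-14.4  68.6]
1 [ 480. -110.] [-12.7  76. ]
1.1 [ 485. -116.] [-10.2  83.2]
1.2 [ 490. -122.] [-6.8 90.4]
1.3 [ 496. -127.] [-2.6 97.2]
1.4 [ 503. -132.] [  2.5 103.6]
1.5 [ 510. -136.] [  8.4 109.5]
1.57 [ 516. -138.] [ 13.  113.3]
1.62 [ 519. -139.] [ 16.4 115.7]
```

Request:
drive_tool:
  series:
    - [-16,-22,0,0,0,0,0]
    - [-16,-22,20,0,0,0,0]
    - [-16,-22,45,0,0,0,0]
    - [-16,-22,65,0,0,0,0]
    - [-16,-22,80,0,0,0,0]
    - [-16,-22,80,0,0,0,0]
    - [-16,-22,80,0,0,0,0]

```text
clock: 8.15
position: [470.1, -32.2, 147.1]
orientation: [-0.0, 0.989, 0.148, -0.0]
wrist_force: [0.2, 0.6, -0.0]
finger_gap: 0.0
finger_force: 0.0
```

Request:
drive_tool:
  series:
    - [-2,10,0,0,0,0,0]
    - [-6,18,0,0,0,0,0]
    - [-9,26,0,0,0,0,0]
    - [-12,34,0,0,0,0,0]
    - [-14,40,0,0,0,0,0]
    - [-15,47,0,0,0,0,0]
    - [-15,54,0,0,0,0,0]
    - [-15,61,0,0,0,0,0]
    - [-14,69,0,0,0,0,0]
    - [-13,76,0,0,0,0,0]

```text
clock: 9.15
position: [479.4, -109.8, 147.2]
orientation: [-0.002, 0.989, 0.147, -0.001]
wrist_force: [-0.7, 5.1, 2.4]
finger_gap: 0.1
finger_force: 2.3
```

```bash
python3 - <<'E'
from h import *
s=sense();print(s['position'],s['wrist_force'])
for th in [1,1.1,1.2,1.3,1.4,1.5,1.571,1.62]:
    q=finger(S,np.pi+yaw+th,-1,72,8);print(round(th,2),totool([*q,147]).round(1))
E
```

```text
[ 479.37207749 -109.80856951  147.22182977] [-0.71117736  5.08354191  2.40471105]
1 [0.7 0.  0.2]
1.1 [3.2 7.3 0.2]
1.2 [ 6.6 14.4  0.2]
1.3 [10.9 21.2  0.1]
1.4 [15.9 27.6  0.1]
1.5 [21.8 33.5  0.1]
1.57 [26.4 37.3  0.1]
1.62 [29.8 39.8  0.1]
```

Request:
drive_tool:
  series:
    - [3,7,0,0,0,0,0]
    - [7,14,0,0,0,0,0]
    - [11,21,0,0,0,0,0]
    - [16,28,0,0,0,0,0]
    - [19,31,0,0,0,0,0]
    - [22,34,0,0,0,0,0]
    - [24,36,0,0,0,0,0]
    - [26,37,0,0,0,0,0]
    - [26,37,0,0,0,0,0]
    - [26,37,0,0,0,0,0]

```text
clock: 10.15
position: [515.2, -137.9, 146.6]
orientation: [0.0, 0.989, 0.148, -0.0]
wrist_force: [-3.2, 1.3, -2.4]
finger_gap: 0.1
finger_force: 1.7
```

Request:
drive_tool:
  series:
    - [1,0,0,0,0,0,0]
    - [2,1,0,0,0,0,0]
    - [3,1,0,0,0,0,0]
    - [4,1,0,0,0,0,0]
    - [4,1,0,0,0,0,0]
    - [4,1,0,0,0,0,0]

```text
clock: 10.75
position: [518.9, -138.1, 146.7]
orientation: [0.0, 0.989, 0.148, -0.001]
wrist_force: [-5.8, -2.3, -1.4]
finger_gap: 0.2
finger_force: 3.1
```

Request:
drive_tool:
  series:
    - [1,0,0,0,0,0,0]
    - [2,1,0,0,0,0,0]
    - [3,1,0,0,0,0,0]
    - [3,1,0,0,0,0,0]
    - [3,1,0,0,0,0,0]

```text
clock: 11.25
position: [519.8, -138.2, 146.5]
orientation: [-0.0, 0.989, 0.148, -0.005]
wrist_force: [-14.6, -2.2, 4.6]
finger_gap: 0.1
finger_force: 6.5
```

The force has risen to about 15 N and the finger has stopped moving, so the lever is at its stop. I'll retreat and verify.

Request:
drive_tool:
  series:
    - [-6,-2,0,0,0,0,0]
    - [-25,-8,0,0,0,0,0]
    - [-40,-12,-10,0,0,0,0]
    - [-50,-15,-50,0,0,0,0]
    - [-80,20,-90,0,0,0,0]
    - [-110,60,-120,0,0,0,0]
    - [-130,100,-120,0,0,0,0]
    - [-150,140,-120,0,0,0,0]
    - [-150,180,-120,0,0,0,0]
    - [-150,200,-120,0,0,0,0]

```text
clock: 12.25
position: [439.4, -378.3, 270.3]
orientation: [0.005, 0.989, 0.146, 0.003]
wrist_force: [0.5, -0.0, 0.2]
finger_gap: -0.3
finger_force: 0.0
```

Request:
drive_tool:
  series:
    - [0,40,0,0,0,0,0]
    - [0,80,0,0,0,0,0]
    - [0,80,0,0,0,0,0]
    - [0,80,0,0,0,0,0]

```text
clock: 12.65
position: [462.1, -450.7, 268.2]
orientation: [0.002, 0.989, 0.147, 0.002]
wrist_force: [-0.5, 0.6, 0.2]
finger_gap: -0.5
finger_force: 0.0
```

```bash
python3 - <<'E'
from h import *
s=sense();print(s['position'],s['wrist_force'],s['clock'])
b=viewer.snapshot("top")[:,:,::-1];cv2.imwrite("pics/top4.png",b)
cv2.imwrite("pics/top4c.png",cv2.resize(b[135:245,90:310],None,fx=3.6,fy=3.6,interpolation=2))
for th in (1.47,1.571):
    a=np.pi+yaw+th; e=S+100*np.array([np.cos(a),np.sin(a)]);u=np.array(proj("top",[*e,84]));print(th,(u-[90,135])*3.6)
print("nut",(np.array(proj("top",[*S,100]))-[90,135])*3.6)
E
```

```text
[ 462.12178953 -450.6935461   268.15657338] [-0.53200831  0.57508436  0.20495424] 12.65
1.47 [743.6937762  197.08030111]
1.571 [745.25847189 185.76086554]
nut [633.19786931 174.02257937]
```

View pics/top4c.png

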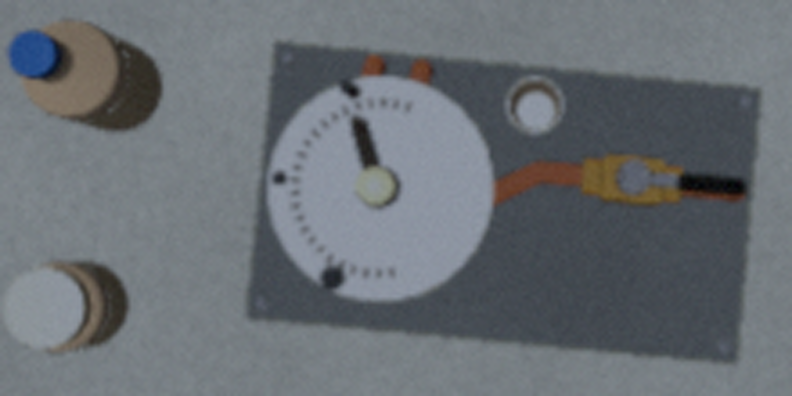

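The lever end is at crop (744,186), which matches the full-open prediction (745,186). The pointer at (360,122) still aims at the tall peg at (349,88), the loose things I can see haven't moved, and the arm is clear.

```bash
python3 -c "
from workcell import robot
print(robot.job_done())"
```

```text
the job is handed in; nothing more can be done
None
```

I pushed the pointer onto the tall peg (measured within about 0.02 rad), then pushed the shut-off lever open to its stop; the arm finished clear and the job is handed in, with no verdict returned.

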